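# Put the photographed exhibits away

## Robot

A 7-joint arm with a two-finger parallel gripper is mounted at the origin on the work surface. World frame = base frame: x ahead of the robot, y to its left, z up, the work surface at z = 0. Lengths are in m, angles in rad, forces in N, time in s.
With the tool pointing down it reaches from about 0.4 to 0.85 m from the base axis. Payload 10.4 kg.
Tool frame: the origin (TCP) lies midway between the tips of the shut fingers; the grasp point (between the pads) lies r.grip_point_offset behind it (r.grip_point_offset is the distance from the TCP to the grasp point, in m); z points along the fingers, y is the line along which they close (so a half turn about z gives the same grasp; the last joint's range is limited). The gripper opens to 87 mm and grips with 3 to 60 N. Pads are 19 mm wide; open, the fingers measure 117 mm over their backs; the gripper's body (75 mm by 190 mm) begins 51 mm behind the grasp point.
Start: joints at [1.311, 0.332, -0.065, 1.46, 0.022, 1.35, -0.088], TCP at [0.147, -0.608, 0.223] pointing down, gripper open.
Joint ranges: [-2.6, 2.6], [-0.5, 2.12], [-1.47, 1.34], [0.16, 2.42], [-1.27, 4.41], [0.06, 2.06], [-2.6, 2.6]. Speed limits (rad/s): [2.22, 2.22, 2.79, 2.79, 3.14, 3.14, 3.14].

## Interface

Orientations are given as a unit quaternion [x, y, z, w].
In Python, from bench import r gives the robot as it stands.
- The arm moves only by the tool play_rows, never from a script. Its arguments are lists of equal length, an entry for each row: "claw": the closure, from 0 (fully open) to 1 (shut); "delta_pos": the shift along the tool's x, y, z scaled (see below), a list of three; "delta_rot": the turn, a rotation vector about the tool's x, y, z scaled (see below), a list of three. A call has 1 to 8 rows; each row shifts and turns the commanded pose from where the row before left it, along the tool's axes as they then stand; what a row does not reach is not made up. The controller multiplies each number of a shift by 200 mm and each number of a turn by pi rad. A row lasts 1/10 s, in which the tool goes at most 50 mm and 8.59 degrees, less where a joint would pass 70% of its speed; a pose out of reach is approached as far as the arm can. A call with a number of a shift or a turn outside -1 to 1 is refused whole. A call with a gripper value outside its range is refused whole. The fingers move at their own pace and stop on an object; "squeeze" is the grip in N (left out, the last holds). Time passes only in rows, so rows that do not move let the fingers close. It gives the time, the measured TCP pose, the force, the opening and the grip force at its end, in the units of the state.
- r.read_state(): the state, without advancing time (a new reading comes with each control period).
- r.camera(name): name is "scene" or "top"; returns a dict with "pixels" (400x640x3 uint8, red, green, blue), "camera_matrix" (3x3 intrinsics, pixels), "D" ([k1, k2, p1, p2, k3] as OpenCV has them; the pictures are not rectified), "cam_to_world" (4x4, takes a point from camera to world coordinates). Camera axes: x right, y up, looking along -z (the intrinsics and any distortion apply to the point x, -y, -z); pixel columns grow to the right and rows downward; lengths in m; the calibration is good to about 2 mm. A picture is of the moment at which its call begins. There is no depth.
- r.close_job(): hands the job in; it is judged then, once.
The state is a dict: "time": time; "joint_positions": joint angles; "joint_vel": joint speeds; "joint_torque": joint torques, N m; "ee_pos": TCP position; "eef_rot": TCP orientation; "ft_force": force on the tool from outside, world axes, zero at the start; "torque": the same for the moment, N m; "width": finger opening in m; "grip_force": force on a finger pad.
Only numpy, scipy, OpenCV 4.12 (cv2) and the standard library are available. Lean on these libraries where they do the work, as an engineer would, in place of code of your own. Each camera call takes 0.05 s, during which the arm holds its last target. There are 200 camera calls.

## Task

The two exhibits on the black imaging plate have been photographed: drop the steel bolt into the round metal can and the padlock into the rectangular cardboard carton. Let each go low over its container, not from high up. Keep both containers upright where they stand, and leave the L-shaped scale, torch, loupe and jar alone.

Things in the scene. Friction and masses are not known exactly. Their poses are not given: they have to be found in the camera images.
- bolt: Steel hex bolt with a nut on it, lying on the plate. Origin on its axis at mid-length, 15 mm above the plate; x along the axis towards the nut. 78 mm long: head x -39 to -26, bare shank 20 mm in diameter x -26 to +18 (grip here, centre x = -4), nut x +18 to +34, shank end to +39. Head and nut 30 mm over the flats, one flat down. 0.28 kg.
- padlock: Brass padlock lying flat on the plate. Origin at the centre of its body, 11 mm above the plate; z up. Body 38 mm (x) by 40 mm (y) by 22 mm (z); steel shackle, a 7 mm rod in a U 32 mm wide, stands out of the +x side to x = +50. Grip the body across y. 0.2 kg.
- can: Round open can of bare metal, loose on the bench. Origin at the centre of its underside, z up. 104 mm outside diameter, 98 mm inside, rim 70 mm high, floor 4 mm thick. 0.3 kg.
- carton: Rectangular open carton of brown cardboard, no lid, loose on the bench. Origin at the centre of its underside, z up. Outside 130 mm (x) by 110 mm (y), rim 55 mm high, walls 4 mm thick. 0.25 kg.
- plate: Fixed imaging plate, black with a white border, 300 by 300 mm, 10 mm thick (20 mm wide border at 8 mm). Origin at the centre of its underside; z up. Bolt and padlock start on it, either one on the left.
- scale: Bystander: grey L-shaped photo scale with black marks lying near the far edge of the plate, 5 mm thick. Origin under the middle of its long leg (100 mm along y, 20 mm wide); the short leg reaches to x = -30 at the -y end.
- torch: Bystander: black hand torch lying on the bench beyond the containers, 135 mm long along x (-70 to +65), 36 mm thick. Origin on its underside.
- loupe: Bystander: black standing magnifier, 48 mm in diameter, 43 mm high, beyond the plate. Origin at the centre of its underside.
- jar: Bystander: small amber jar with a white lid, 50 mm in diameter, 85 mm high, beyond the containers. Origin at the centre of its underside.
Not all that is in view belongs to the job. Of the things that look like the padlock, the largest one is meant. What is shaped like the bolt but blue is not meant.

How it is judged:
By the outcome, as a careful person would: the job done as asked, in the order asked, and still so for the second after the job is handed in, with the robot touching nothing.
It also fails if it takes over 58 s, if anything falls off the work surface, if the arm or the gripper's body presses on something with over 40 N, if the wrist force passes 120 N, or if a joint passes its speed limit or range.

## Working session

There is one attempt and no reset: what is moved stays moved. The work goes in short steps, Python scripts to look and compute and a tool call to move; the robot and the scene stay as the last step left them, time stands still between calls to the robot, and variables do not carry over. Pictures are saved under pics/ and viewed, at most 10 in all, crops included, and the job is handed in when it is done.

Besides the shell and the picture viewer there is one more tool, called after "Call:" as name(argument=value, ...) on one line, values as JSON. play_rows: Moves the arm, as the interface text tells. Shifts and turns lie within -1 to 1; 1 stands for 200 mm of shift or pi rad of turn. Its arguments: {"type":"object","properties":{"claw":{"type":"array"},"delta_pos":{"type":"array"},"delta_rot":{"type":"array"},"squeeze":{"type":"number"}},"required":["claw","delta_pos","delta_rot"]}

```bash
mkdir -p pics; ls; python3 - <<'E'
from bench import r
import cv2,numpy as np
for n in("scene","top"):
    c=r.camera(n); cv2.imwrite(f"pics/{n}0.png",c["pixels"][:,:,::-1]); np.savez(f"{n}0.npz",**c)
    print(n,c["camera_matrix"].round(1).tolist(),c["D"],np.round(c["cam_to_world"],3).tolist())
s=r.read_state(); print(s["time"],s["ee_pos"],s["eef_rot"],s["width"],r.grip_point_offset)
E
```

```text
pics
scene [[458.6, 0.0, 314.1], [0.0, 458.6, 201.2], [0.0, 0.0, 1.0]] [-0.06818648  0.          0.          0.          0.        ] [[0.318, -0.794, 0.519, 1.244], [0.948, 0.266, -0.173, -0.28], [-0.001, 0.547, 0.837, 1.106], [0.0, 0.0, 0.0, 1.0]]
top [[393.1, 0.0, 317.0], [0.0, 393.1, 206.8], [0.0, 0.0, 1.0]] [-0.09976752  0.          0.          0.          0.        ] [[-0.029, 0.982, -0.184, 0.413], [-0.999, -0.032, -0.015, -0.066], [-0.021, 0.184, 0.983, 1.012], [0.0, 0.0, 0.0, 1.0]]
0.1 [ 0.14650613 -0.60721887  0.22183426] [ 9.92999094e-01  1.18120218e-01 -1.19485690e-04 -6.32450524e-04] 0.08690335204345595 0.0187
```

View pics/scene0.png

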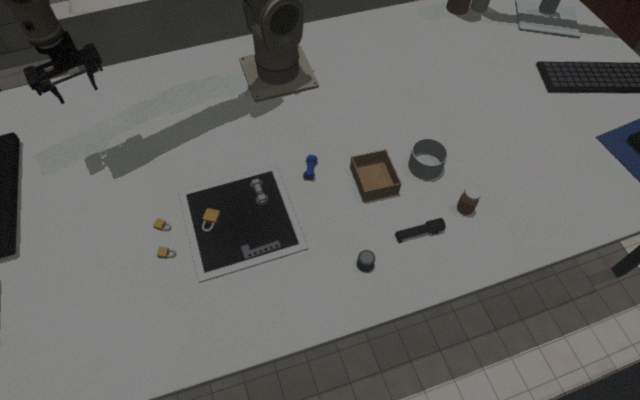

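View pics/top0.png

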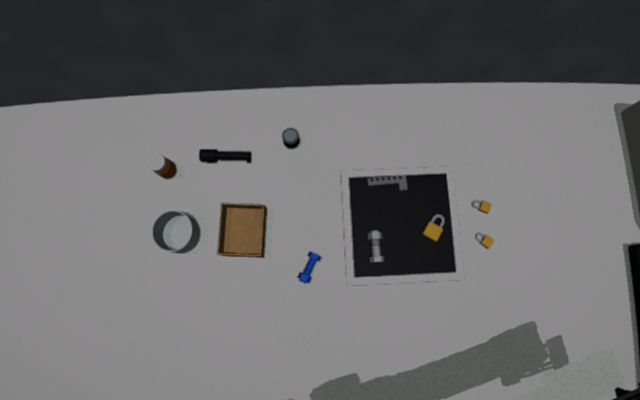

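The scene view shows the bolt at (259,190), padlock (210,218), carton (375,176) and can (428,160). The top view shows the bolt at (376,246), padlock (433,229), carton (242,231) and can (176,232). The small padlocks and the blue bolt are decoys.

```bash
cat > h.py <<'E'
import cv2,numpy as np
def ray(c,uv):
    uv=np.array(uv,float).reshape(-1,1,2)
    p=cv2.undistortPoints(uv,c["camera_matrix"],c["D"]).reshape(-1,2)
    d=np.c_[p[:,0],-p[:,1],-np.ones(len(p))]@c["cam_to_world"][:3,:3].T
    return c["cam_to_world"][:3,3],d
def plane(c,uv,z):
    o,d=ray(c,uv); return o+d*((z-o[2])/d[:,2])[:,None]
def tri(c1,u1,c2,u2):
    o1,a=ray(c1,u1);o2,b=ray(c2,u2);a=a[0];b=b[0]
    t=np.linalg.lstsq(np.c_[a,-b],o2-o1,rcond=None)[0]
    p,q=o1+a*t[0],o2+b*t[1]; return (p+q)/2,np.linalg.norm(p-q)
def blobs(c,kind,roi,amin=20):
    x0,y0,x1,y1=roi; im=c["pixels"][y0:y1,x0:x1]; hsv=cv2.cvtColor(im,cv2.COLOR_RGB2HSV)
    m={"brass":cv2.inRange(hsv,(10,120,70),(30,255,255)),"brown":cv2.inRange(hsv,(5,60,30),(25,255,255)),
       "grey":cv2.inRange(hsv,(0,0,45),(179,90,255))}[kind]
    cs,_=cv2.findContours(m,cv2.RETR_EXTERNAL,cv2.CHAIN_APPROX_NONE,offset=(x0,y0))
    return sorted([k for k in cs if cv2.contourArea(k)>amin],key=cv2.contourArea)[::-1]
E
python3 - <<'E'
from h import *
C={n:dict(np.load(n+"0.npz")) for n in("scene","top")}
R={"brass":dict(scene=(198,204,225,235),top=(418,208,450,246)),"grey":dict(scene=(246,174,274,208),top=(364,226,388,266)),"brown":dict(scene=(345,146,405,204),top=(214,198,272,262))}
for k in R:
    cen={}
    for n in C:
        b=blobs(C[n],k,R[k][n]); 
        for q in b[:2]:
            print(k,n,cv2.contourArea(q),[np.round(v,1) for v in cv2.minAreaRect(q)])
        M=cv2.moments(b[0]);cen[n]=(M["m10"]/M["m00"],M["m01"]/M["m00"])
        z={"brass":.032,"grey":.03,"brown":.055}[k]
        print("  box on plane",np.round(plane(C[n],cv2.boxPoints(cv2.minAreaRect(b[0])),z)[:,:2],3).tolist(), plane(C[n],cen[n],z).round(3))
    print("tri",tri(C["scene"],cen["scene"],C["top"],cen["top"]))
tiles=[]
for n,roi in(("scene",(190,165,290,240)),("scene",(345,135,445,210)),("top",(360,205,460,280)),("top",(150,195,250,270))):
    x0,y0,x1,y1=roi; tiles.append(cv2.resize(cv2.convertScaleAbs(C[n]["pixels"][y0:y1,x0:x1,::-1],alpha=1.6),(400,300),interpolation=cv2.INTER_CUBIC))
cv2.imwrite("pics/t1.png",np.vstack([np.hstack(tiles[:2]),np.hstack(tiles[2:])]))
E
```

```text
brass scene 134.5 [array([210.9, 214.5]), array([14.6, 12.1]), np.float64(14.0)]
  box on plane [[0.535, -0.367], [0.5, -0.352], [0.524, -0.317], [0.558, -0.332]] [[ 0.529 -0.342  0.032]]
brass top 216.0 [array([432.7, 230.8]), array([16.4, 15.2]), np.float64(29.1)]
  box on plane [[0.52, -0.312], [0.553, -0.334], [0.531, -0.369], [0.499, -0.347]] [[ 0.525 -0.34   0.032]]
tri (array([ 0.52594933, -0.34174857,  0.0272473 ]), np.float64(0.0003513324227785539))
grey scene 221.5 [array([258.5, 191. ]), array([27. , 12.4]), np.float64(69.4)]
grey scene 25.0 [array([253.5, 176. ]), array([ 4., 15.]), np.float64(90.0)]
  box on plane [[0.448, -0.217], [0.444, -0.181], [0.538, -0.178], [0.541, -0.212]] [[ 0.493 -0.196  0.03 ]]
grey top 299.0 [array([375.4, 246. ]), array([32.4, 13.5]), np.float64(85.0)]
  box on plane [[0.533, -0.176], [0.535, -0.21], [0.454, -0.212], [0.452, -0.179]] [[ 0.493 -0.195  0.03 ]]
tri (array([ 0.49297323, -0.19536218,  0.02971297]), np.float64(0.0015471446375330837))
brown scene 1596.0 [array([375. , 174.4]), array([49.5, 40.9]), np.float64(69.0)]
  box on plane [[0.483, 0.075], [0.466, 0.203], [0.636, 0.184], [0.648, 0.064]] [[0.561 0.133 0.055]]
brown top 2287.0 [array([241.3, 229.4]), array([46.3, 52.7]), np.float64(3.1)]
  box on plane [[0.482, 0.197], [0.613, 0.192], [0.603, 0.075], [0.473, 0.083]] [[0.541 0.136 0.055]]
tri (array([0.54455501, 0.14187217, 0.02981708]), np.float64(0.0011067340852753))
```

View pics/t1.png

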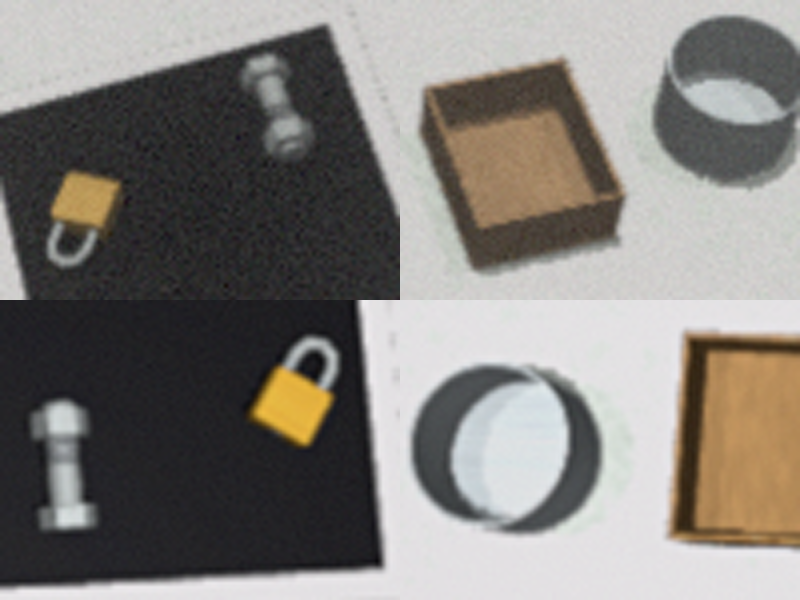

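The enlarged crops show the nut and stub end at the bolt's far (+x) end. The padlock's shackle points to +x/−y, at about −29°. Next I'll locate the rims in both views.

```bash
cat >> h.py <<'E'
E
python3 - <<'E'
from h import *
C={n:dict(np.load(n+"0.npz")) for n in("scene","top")}
S=lambda x,y:(345+(x-400)/4-.4,135+y/4-.4)
T=lambda x,y:(150+(x-400)/4-.4,195+(y-300)/4-.4)
print("can",tri(C["scene"],S(743,69),C["top"],T(498,448)))
print("can scene z.07",plane(C["scene"],[S(743,69)],.07).round(3),"top",plane(C["top"],[T(498,448)],.07).round(3))
# can silhouette: darker than bench, in the top view
g=cv2.cvtColor(C["top"]["pixels"],cv2.COLOR_RGB2GRAY)
m=(g[205:260,145:208]<150).astype(np.uint8)
cs,_=cv2.findContours(m,0,1,offset=(145,205)); k=max(cs,key=cv2.contourArea); print("can top bbox",cv2.boundingRect(k))
g=cv2.cvtColor(C["scene"]["pixels"],cv2.COLOR_RGB2GRAY)
m=(g[130:185,404:455]<115).astype(np.uint8)
cs,_=cv2.findContours(m,0,1,offset=(404,130)); k=max(cs,key=cv2.contourArea); print("can scene bbox",cv2.boundingRect(k))
print("carton rim scene",plane(C["scene"],[S(427,88),S(563,62),S(624,193),S(477,228)],.055).round(3).tolist())
tl=[T(685,333),T(670,538)]; print("carton rim top L",plane(C["top"],tl,.055).round(3).tolist())
print("carton corner heights",tri(C["scene"],S(624,193),C["top"],tl[0]),tri(C["scene"],S(563,62),C["top"],tl[1]))
t=lambda x,y:(360+x/4-.4,205+(y-300)/4-.4)
u=lambda x,y:(190+x/4-.4,165+y/4-.4)
print("shackle tip",tri(C["scene"],u(60,263),C["top"],t(325,340)))
print("bolt ends", tri(C["scene"],u(262,60),C["top"],t(68,518)),tri(C["scene"],u(289,152),C["top"],t(62,408)))
E
```

```text
can (array([0.54135608, 0.30958738, 0.06186585]), np.float64(0.009616225449799717))
can scene z.07 [[0.547 0.31  0.07 ]] top [[0.539 0.301 0.07 ]]
can top bbox (145, 205, 63, 55)
can scene bbox (408, 139, 39, 44)
carton rim scene [[0.479, 0.09, 0.055], [0.488, 0.194, 0.055], [0.611, 0.188, 0.055], [0.606, 0.078, 0.055]]
carton rim top L [[0.61, 0.189, 0.055], [0.482, 0.197, 0.055]]
carton corner heights (array([0.6105895 , 0.18898138, 0.05352865]), np.float64(0.0008835167838213175)) (array([0.48288924, 0.19826611, 0.04754848]), np.float64(0.0008045642802360439))
shackle tip (array([ 0.56771058, -0.36827956,  0.02253938]), np.float64(0.0012705397085598334))
bolt ends (array([ 0.45950917, -0.19550917,  0.03985614]), np.float64(0.0027502997699016944)) (array([ 0.52987078, -0.19690129,  0.02211987]), np.float64(0.0009899810504633852))
```

```bash
cat > go.py <<'E'
import sys,numpy as np
from scipy.spatial.transform import Rotation as R
from bench import r
# go.py x y z yaw_deg -> remaining shift (scaled, tool axes) and turn (scaled)
s=r.read_state(); q=R.from_quat(s["eef_rot"])
x,y,z,psi=map(float,sys.argv[1:5])
tgt=R.from_euler("z",psi,degrees=True)*R.from_euler("x",180,degrees=True)
rv=(q.inv()*tgt).as_rotvec()
d=np.array([x,y,z])-s["ee_pos"]
print("shift before turn",(q.inv().apply(d)/.2).round(3),"after turn",(tgt.inv().apply(d)/.2).round(3),"turn",(rv/np.pi).round(4),"deg",np.degrees(rv).round(1))
print("t",round(s["time"],2),"tcp",s["ee_pos"].round(4),"F",s["ft_force"].round(1),"w",round(s["width"],4),"grip",round(s["grip_force"],1))
E
```

Call:
play_rows(claw=[0, 0, 0, 0, 0, 0, 0, 0], delta_pos=[[0.18, -0.133, 0], [0.18, -0.133, 0], [0.18, -0.133, 0], [0.18, -0.133, 0], [0.18, -0.133, 0], [0.18, -0.133, 0], [0.18, -0.133, 0], [0.18, -0.133, 0]], delta_rot=[[0, 0, 0], [0, 0, 0], [0, 0, 0], [0, 0, 0], [0, 0, 0], [0, 0, 0], [0, 0, 0], [0, 0, 0]], squeeze=25)

```text
time: 0.9
ee_pos: [0.3774, -0.3315, 0.2224]
eef_rot: [0.993, 0.118, -0.0, 0.0]
ft_force: [0.2, -0.1, -0.1]
width: 0.0869
grip_force: 0.0
```

```bash
python3 go.py 0.489 -0.196 0.12 1
```

```text
shift before turn [ 0.701 -0.528  0.512] after turn [ 0.57  -0.668  0.512] turn [0.     0.0001 0.0698] deg [ 0.   0.  12.6]
t 0.9 tcp [ 0.3774 -0.3315  0.2224] F [ 0.2 -0.1 -0.1] w 0.0869 grip 0.0
```

Call:
play_rows(claw=[0, 0, 0, 0, 0, 0, 0, 0], delta_pos=[[0, 0, 0], [0, 0, 0], [0.14, -0.167, 0], [0.14, -0.167, 0], [0.14, -0.167, 0], [0.15, -0.167, 0], [0, 0, 0.17], [0, 0, 0.17]], delta_rot=[[0, 0, 0.035], [0, 0, 0.035], [0, 0, 0], [0, 0, 0], [0, 0, 0], [0, 0, 0], [0, 0, 0], [0, 0, 0]])

```text
time: 1.7
ee_pos: [0.4897, -0.1962, 0.1541]
eef_rot: [1.0, 0.01, 0.001, 0.0]
ft_force: [-0.4, -0.1, -0.2]
width: 0.0875
grip_force: 0.0
```

```bash
python3 go.py 0.489 -0.196 0.013 1; python3 - <<'E'
from bench import r
import cv2,numpy as np
t=[]
for n,(x0,y0,x1,y1) in(("scene",(190,125,310,245)),("top",(320,195,440,315))):
    c=r.camera(n); t.append(cv2.resize(cv2.convertScaleAbs(c["pixels"][y0:y1,x0:x1,::-1],alpha=1.6),(400,400),interpolation=cv2.INTER_CUBIC))
cv2.imwrite("pics/t2.png",np.hstack(t))
E
```

```text
shift before turn [-0.004 -0.002  0.705] after turn [-0.003 -0.001  0.705] turn [ 0.0002 -0.0006  0.0008] deg [ 0.  -0.1  0.1]
t 1.7 tcp [ 0.4897 -0.1962  0.1541] F [-0.4 -0.1 -0.2] w 0.0875 grip 0.0
```

View pics/t2.png

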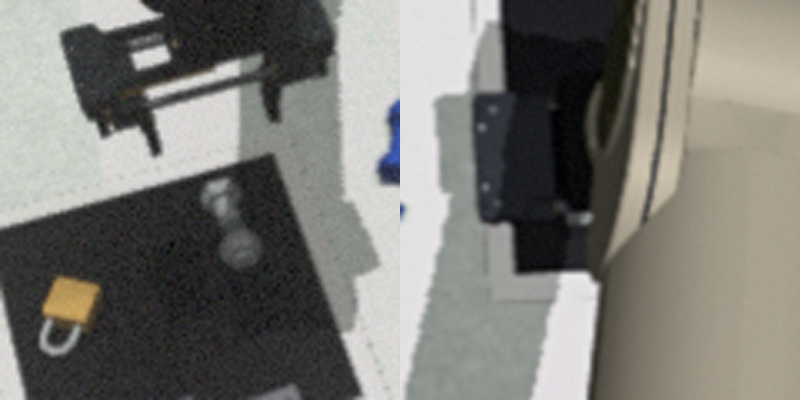

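The gripper hangs open above the bolt, with the fingers on either side of the shank (scene crop: fingers at about (155,150) and (275,115)). I'll go down and grip.

Call:
play_rows(claw=[0, 0, 0, 0, 0, 1, 1, 1], delta_pos=[[0, 0, 0.2], [0, 0, 0.2], [0, 0, 0.18], [0, 0, 0.06], [0, 0, 0.06], [0, 0, 0], [0, 0, 0], [0, 0, 0]], delta_rot=[[0, 0, 0], [0, 0, 0], [0, 0, 0], [0, 0, 0], [0, 0, 0], [0, 0, 0], [0, 0, 0], [0, 0, 0]], squeeze=30)

```text
time: 2.6
ee_pos: [0.4895, -0.1981, 0.0161]
eef_rot: [1.0, 0.008, 0.001, 0.001]
ft_force: [-0.1, 0.9, -0.6]
width: 0.0708
grip_force: 0.0
```

Call:
play_rows(claw=[1, 1, 1, 1, 1], delta_pos=[[0, 0, 0], [0, 0, 0], [0, 0, 0], [0, 0, 0], [0, 0, 0]], delta_rot=[[0, 0, 0], [0, 0, 0], [0, 0, 0], [0, 0, 0], [0, 0, 0]])

```text
time: 3.1
ee_pos: [0.4884, -0.1976, 0.0146]
eef_rot: [1.0, 0.008, 0.0, 0.0]
ft_force: [0.4, -1.0, -0.0]
width: 0.0312
grip_force: 0.0
```

Call:
play_rows(claw=[1, 1, 1, 1, 1, 1], delta_pos=[[0, 0, 0], [0, 0, 0], [0, 0, 0], [0, 0, 0], [0, 0, 0], [0, 0, 0]], delta_rot=[[0, 0, 0], [0, 0, 0], [0, 0, 0], [0, 0, 0], [0, 0, 0], [0, 0, 0]])

```text
time: 3.7
ee_pos: [0.4885, -0.1974, 0.0146]
eef_rot: [1.0, 0.009, 0.0, -0.0]
ft_force: [0.2, 2.6, 0.6]
width: 0.0192
grip_force: 29.9
```

Call:
play_rows(claw=[1, 1, 1, 1, 1, 1, 1, 1], delta_pos=[[0, 0, -0.1], [0, 0, -0.2], [0, 0, -0.2], [0, 0, -0.2], [0, 0, -0.1], [0, -0.2, 0], [0, -0.2, 0], [0, -0.2, 0]], delta_rot=[[0, 0, 0], [0, 0, 0], [0, 0, 0], [0, 0, 0], [0, 0, 0], [0, 0, 0], [0, 0, 0], [0, 0, 0]], squeeze=40)

```text
time: 4.5
ee_pos: [0.4858, -0.077, 0.1743]
eef_rot: [1.0, 0.008, -0.0, 0.0]
ft_force: [1.9, 0.0, -2.9]
width: 0.0188
grip_force: 39.9
```

```bash
python3 go.py 0.538 0.302 0.16 1
```

```text
shift before turn [ 0.29  -1.891  0.07 ] after turn [ 0.294 -1.89   0.071] turn [ 0.0002  0.0001 -0.0006] deg [ 0.   0.  -0.1]
t 4.5 tcp [ 0.4858 -0.077   0.1743] F [ 1.9  0.  -2.9] w 0.0188 grip 39.9
```

```bash
python3 - <<'E'
from h import *
C={n:dict(np.load(n+"0.npz")) for n in("scene","top")}
for n,(x0,y0,x1,y1),ths in(("top",(140,195,214,270),(100,125,150)),("scene",(396,125,462,190),(90,105,120))):
    g=cv2.GaussianBlur(cv2.cvtColor(C[n]["pixels"],cv2.COLOR_RGB2GRAY),(3,3),0)[y0:y1,x0:x1]
    print(n,"bench",np.median(g),"min",g.min())
    for th in ths:
        cs,_=cv2.findContours((g<th).astype(np.uint8),0,1,offset=(x0,y0))
        # rim arc: project contour at z=.07, use the far-from-camera half of the hull
        k=cv2.convexHull(max(cs,key=cv2.contourArea)).reshape(-1,2).astype(float)
        P=plane(C[n],k,.07)[:,:2]; o=C[n]["cam_to_world"][:2,3]; u=P.mean(0)-o; u/=np.linalg.norm(u)
        Q=P[(P-P.mean(0))@u>-.01]
        A=np.c_[2*Q,np.ones(len(Q))]; s=np.linalg.lstsq(A,(Q**2).sum(1),rcond=None)[0]
        print(th,cv2.boundingRect(k.astype(np.int32)),len(Q),"centre",s[:2].round(4),"R",np.sqrt(s[2]+s[:2]@s[:2]).round(4))
E
```

```text
top bench 140.0 min 39
100 (153, 211, 48, 43) 13 centre [0.5416 0.3036] R 0.0524
125 (152, 211, 49, 43) 11 centre [0.5425 0.3056] R 0.0531
150 (140, 195, 74, 75) 2 centre [ 0.5641 -0.0548] R 0.4548
scene bench 128.0 min 40
90 (408, 139, 39, 42) 13 centre [0.5477 0.3046] R 0.0519
105 (408, 139, 39, 43) 14 centre [0.5454 0.3072] R 0.0512
120 (407, 138, 41, 45) 12 centre [0.5452 0.3072] R 0.0539
```

Call:
play_rows(claw=[1, 1, 1, 1, 1, 1, 1, 1], delta_pos=[[0.04, -0.2, 0], [0.04, -0.2, 0], [0.04, -0.2, 0], [0.04, -0.2, 0], [0.04, -0.2, 0], [0.04, -0.2, 0], [0.03, -0.2, 0], [0, 0, 0]], delta_rot=[[0, 0, 0], [0, 0, 0], [0, 0, 0], [0, 0, 0], [0, 0, 0], [0, 0, 0], [0, 0, 0], [0, 0, 0]])

```text
time: 5.3
ee_pos: [0.5344, 0.2094, 0.1741]
eef_rot: [1.0, 0.012, -0.0, -0.002]
ft_force: [0.5, -1.1, -3.4]
width: 0.0192
grip_force: 39.9
```

Call:
play_rows(claw=[1, 1, 1, 1, 1, 1], delta_pos=[[0.015, -0.18, 0], [0.01, -0.17, 0], [0.01, -0.12, 0], [0, 0, 0.1], [0, 0, 0.1], [0, 0, 0]], delta_rot=[[0, 0, 0], [0, 0, 0], [0, 0, 0], [0, 0, 0], [0, 0, 0], [0, 0, 0]])

```text
time: 5.9
ee_pos: [0.5398, 0.2955, 0.1311]
eef_rot: [1.0, 0.008, -0.002, 0.002]
ft_force: [-0.5, -0.8, -4.1]
width: 0.0188
grip_force: 39.9
```

```bash
python3 go.py 0.539 0.304 0.03 1; python3 - <<'E'
from bench import r
import cv2,numpy as np
t=[]
for n,(x0,y0,x1,y1) in(("scene",(360,90,480,210)),("top",(120,175,240,295))):
    c=r.camera(n); t.append(cv2.resize(cv2.convertScaleAbs(c["pixels"][y0:y1,x0:x1,::-1],alpha=1.6),(400,400),interpolation=cv2.INTER_CUBIC))
cv2.imwrite("pics/t3.png",np.hstack(t))
E
```

```text
shift before turn [-0.001 -0.044  0.505] after turn [-0.003 -0.042  0.505] turn [ 0.001   0.0015 -0.0003] deg [ 0.2  0.3 -0.1]
t 5.9 tcp [0.5398 0.2955 0.1311] F [-0.5 -0.8 -4.1] w 0.0188 grip 39.9
```

View pics/t3.png

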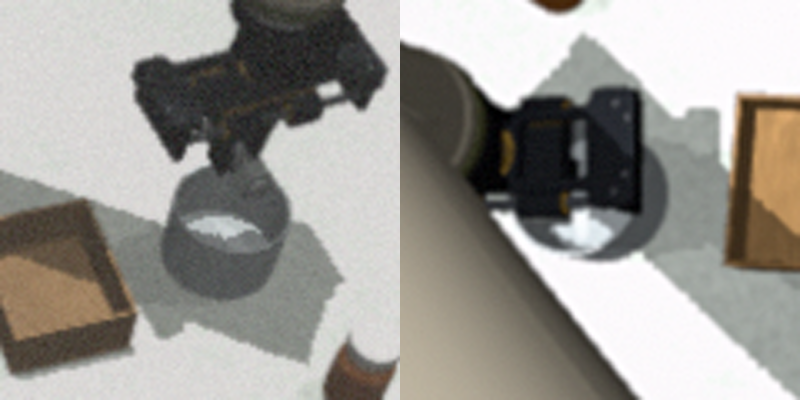

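The gripper is over the can with the bolt held above the opening (scene crop at about (250,180)). I'll shift slightly in y and lower it.

Call:
play_rows(claw=[1, 1, 1, 1, 1, 1, 1], delta_pos=[[0, -0.044, 0], [0, 0, 0.08], [0, 0, 0.08], [0, 0, 0.08], [0, 0, 0.08], [0, 0, 0.08], [0, 0, 0]], delta_rot=[[0, 0, 0], [0, 0, 0], [0, 0, 0], [0, 0, 0], [0, 0, 0], [0, 0, 0], [0, 0, 0]])

```text
time: 6.7
ee_pos: [0.5395, 0.305, 0.0514]
eef_rot: [1.0, 0.008, -0.002, 0.001]
ft_force: [-1.3, -0.1, -3.3]
width: 0.0189
grip_force: 39.9
```

Call:
play_rows(claw=[1, 1, 1, 0.5, 0.5, 0.5, 0.5, 0.5], delta_pos=[[0, 0, 0.05], [0, 0, 0.05], [0, 0, 0], [0, 0, 0], [0, 0, 0], [0, 0, 0], [0, 0, 0], [0, 0, 0]], delta_rot=[[0, 0, 0], [0, 0, 0], [0, 0, 0], [0, 0, 0], [0, 0, 0], [0, 0, 0], [0, 0, 0], [0, 0, 0]])

```text
time: 7.5
ee_pos: [0.5411, 0.3062, 0.0349]
eef_rot: [1.0, 0.008, 0.0, -0.0]
ft_force: [0.1, -0.5, -0.3]
width: 0.0423
grip_force: 0.0
```

Call:
play_rows(claw=[0.5, 0.5, 0.5, 0.5, 0.5, 0.5, 0.5, 0.5], delta_pos=[[0, 0, 0], [0, 0, -0.1], [0, 0, -0.15], [0, 0, -0.2], [0, 0, -0.2], [0, 0, -0.1], [0, 0.2, 0], [0, 0.2, 0]], delta_rot=[[0, 0, 0], [0, 0, 0], [0, 0, 0], [0, 0, 0], [0, 0, 0], [0, 0, 0], [0, 0, 0], [0, 0, 0]])

```text
time: 8.3
ee_pos: [0.5421, 0.2265, 0.1853]
eef_rot: [1.0, 0.01, 0.001, -0.0]
ft_force: [1.0, -1.1, -0.4]
width: 0.0436
grip_force: 0.0
```

```bash
python3 go.py 0.526 -0.342 0.18 -30.5
```

```text
shift before turn [-0.136  2.841  0.024] after turn [1.374 2.49  0.027] turn [-0.0004 -0.0003  0.1757] deg [-0.1 -0.1 31.6]
t 8.3 tcp [0.5421 0.2265 0.1853] F [ 1.  -1.1 -0.4] w 0.0436 grip 0.0
```

Call:
play_rows(claw=[0, 0, 0, 0, 0, 0, 0, 0], delta_pos=[[-0.01, 0.2, 0], [-0.01, 0.2, 0], [-0.01, 0.2, 0], [-0.01, 0.2, 0], [-0.01, 0.2, 0], [-0.01, 0.2, 0], [-0.01, 0.2, 0], [-0.01, 0.2, 0]], delta_rot=[[0, 0, 0], [0, 0, 0], [0, 0, 0], [0, 0, 0], [0, 0, 0], [0, 0, 0], [0, 0, 0], [0, 0, 0]], squeeze=30)

```text
time: 9.1
ee_pos: [0.5314, -0.0957, 0.1848]
eef_rot: [1.0, 0.008, 0.0, 0.0]
ft_force: [-0.4, 0.1, 0.4]
width: 0.0865
grip_force: 0.0
```

Call:
play_rows(claw=[0, 0, 0, 0, 0, 0, 0, 0], delta_pos=[[-0.01, 0.2, 0], [-0.01, 0.2, 0], [-0.01, 0.2, 0], [-0.01, 0.2, 0], [0, 0, 0], [0, 0, 0], [0, 0, 0], [0, 0, 0]], delta_rot=[[0, 0, 0], [0, 0, 0], [0, 0, 0], [0, 0, 0], [0, 0, 0.044], [0, 0, 0.044], [0, 0, 0.044], [0, 0, 0.044]])

```text
time: 9.9
ee_pos: [0.5263, -0.2542, 0.1846]
eef_rot: [0.964, -0.268, 0.0, -0.0]
ft_force: [0.6, 0.4, -1.6]
width: 0.087
grip_force: 0.0
```

```bash
python3 go.py 0.526 -0.342 0.12 -30.5; python3 - <<'E'
from bench import r
from h import *
t=[]
C={}
for n,(x0,y0,x1,y1) in(("scene",(190,125,310,245)),("top",(135,190,215,270))):
    c=C[n]=r.camera(n); t.append(cv2.resize(cv2.convertScaleAbs(c["pixels"][y0:y1,x0:x1,::-1],alpha=1.6),(400,400),interpolation=cv2.INTER_CUBIC))
cv2.imwrite("pics/t4.png",np.hstack(t))
b=blobs(C["scene"],"brass",(198,204,225,235)); print([cv2.minAreaRect(q) for q in b[:1]])
E
```

```text
shift before turn [0.225 0.377 0.323] after turn [0.221 0.379 0.323] turn [-0.    -0.    -0.003] deg [-0.  -0.  -0.5]
t 9.9 tcp [ 0.5263 -0.2542  0.1846] F [ 0.6  0.4 -1.6] w 0.087 grip 0.0
[((209.86538696289062, 214.17308044433594), (12.74754810333252, 12.159199714660645), 11.309932708740234)]
```

View pics/t4.png

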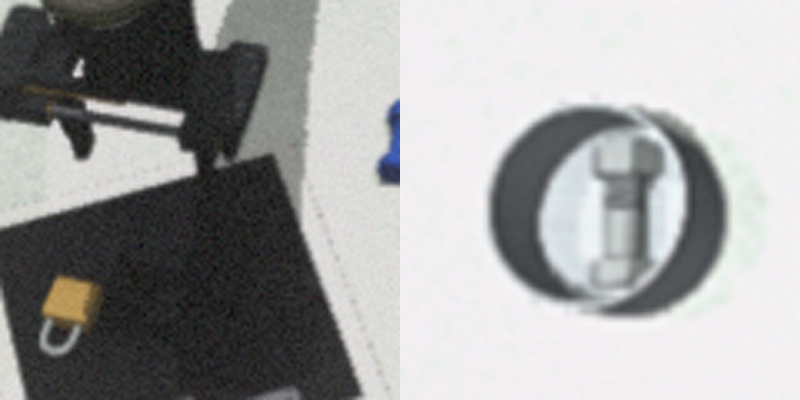

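The bolt lies inside the can, which is still upright (top crop at about (625,210)), and the padlock hasn't moved. Now to the padlock.

Call:
play_rows(claw=[0, 0, 0, 0, 0, 0, 0, 0], delta_pos=[[0.08, 0.13, 0], [0.08, 0.13, 0], [0.065, 0.12, 0], [0, 0, 0.15], [0, 0, 0.17], [0, 0, 0], [0, 0, 0], [0, 0, 0]], delta_rot=[[0, 0, 0], [0, 0, 0], [0, 0, 0], [0, 0, 0], [0, 0, 0], [0, 0, 0], [0, 0, 0], [0, 0, 0]])

```text
time: 10.8
ee_pos: [0.5273, -0.3428, 0.1227]
eef_rot: [0.965, -0.264, 0.001, 0.0]
ft_force: [0.6, -0.1, -0.2]
width: 0.0874
grip_force: 0.0
```

```bash
python3 go.py 0.526 -0.342 0.0135 -30.5; python3 - <<'E'
from bench import r
from h import *
t=[]
for n,(x0,y0,x1,y1) in(("scene",(160,145,260,245)),("top",(380,180,480,280))):
    c=r.camera(n); t.append(cv2.resize(cv2.convertScaleAbs(c["pixels"][y0:y1,x0:x1,::-1],alpha=1.8),(400,400),interpolation=cv2.INTER_CUBIC))
cv2.imwrite("pics/t5.png",np.hstack(t))
E
```

```text
shift before turn [-0.009 -0.     0.546] after turn [-0.008 -0.     0.546] turn [-0.     -0.0009 -0.0006] deg [-0.  -0.2 -0.1]
t 10.8 tcp [ 0.5273 -0.3428  0.1227] F [ 0.6 -0.1 -0.2] w 0.0874 grip 0.0
```

View pics/t5.png

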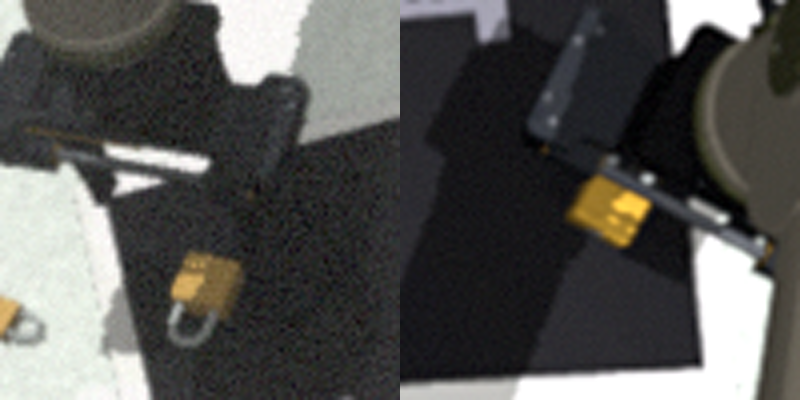

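The gripper is square to the padlock (top crop at about (610,210)), with its jaw line parallel to the body's edge. Going down and gripping.

Call:
play_rows(claw=[0, 0, 0, 0, 0, 1, 1, 1], delta_pos=[[-0.01, 0, 0.15], [0, 0, 0.15], [0, 0, 0.13], [0, 0, 0.06], [0, 0, 0.05], [0, 0, 0], [0, 0, 0], [0, 0, 0]], delta_rot=[[0, 0, 0], [0, 0, 0], [0, 0, 0], [0, 0, 0], [0, 0, 0], [0, 0, 0], [0, 0, 0], [0, 0, 0]], squeeze=30)

```text
time: 11.7
ee_pos: [0.5253, -0.342, 0.0139]
eef_rot: [0.964, -0.265, 0.001, 0.0]
ft_force: [-1.2, 0.5, 0.4]
width: 0.0704
grip_force: 0.0
```

Call:
play_rows(claw=[1, 1, 1, 1, 1, 1, 1], delta_pos=[[0, 0, 0], [0, 0, 0], [0, 0, 0], [0, 0, 0], [0, 0, 0], [0, 0, 0], [0, 0, 0]], delta_rot=[[0, 0, 0], [0, 0, 0], [0, 0, 0], [0, 0, 0], [0, 0, 0], [0, 0, 0], [0, 0, 0]])

```text
time: 12.4
ee_pos: [0.5246, -0.3415, 0.0127]
eef_rot: [0.964, -0.265, 0.0, 0.0]
ft_force: [-1.4, 0.3, 3.1]
width: 0.0397
grip_force: 29.9
```

Call:
play_rows(claw=[1, 1, 1, 1, 1, 1, 1, 1], delta_pos=[[0, 0, -0.1], [0, 0, -0.2], [0, 0, -0.2], [0, 0, -0.2], [0, 0, 0], [0, 0, 0], [0, 0, 0], [0, 0, 0]], delta_rot=[[0, 0, 0], [0, 0, 0], [0, 0, 0], [0, 0, 0], [0, 0, -0.037], [0, 0, -0.037], [0, 0, -0.037], [0, 0, -0.037]], squeeze=40)

```text
time: 13.2
ee_pos: [0.5242, -0.3415, 0.1522]
eef_rot: [0.999, -0.033, -0.0, -0.0]
ft_force: [-0.6, -0.1, -1.5]
width: 0.0396
grip_force: 39.9
```

```bash
python3 go.py 0.5305 0.1395 0.15 -4
```

```text
shift before turn [-0.128 -2.402  0.011] after turn [-0.136 -2.401  0.011] turn [-0.      0.0002  0.0011] deg [-0.   0.   0.2]
t 13.2 tcp [ 0.5242 -0.3415  0.1522] F [-0.6 -0.1 -1.5] w 0.0396 grip 39.9
```

Call:
play_rows(claw=[1, 1, 1, 1, 1, 1, 1, 1], delta_pos=[[-0.01, -0.2, 0], [-0.01, -0.2, 0], [-0.01, -0.2, 0], [-0.01, -0.2, 0], [-0.01, -0.2, 0], [-0.01, -0.2, 0], [-0.01, -0.2, 0], [-0.01, -0.2, 0]], delta_rot=[[0, 0, 0], [0, 0, 0], [0, 0, 0], [0, 0, 0], [0, 0, 0], [0, 0, 0], [0, 0, 0], [0, 0, 0]])

```text
time: 14.0
ee_pos: [0.5309, -0.0197, 0.1523]
eef_rot: [0.999, -0.036, -0.0, 0.0]
ft_force: [1.3, -0.7, -1.3]
width: 0.0394
grip_force: 39.9
```

Call:
play_rows(claw=[1, 1, 1, 1, 1, 1, 1], delta_pos=[[-0.01, -0.2, 0], [-0.01, -0.2, 0], [-0.01, -0.2, 0], [-0.01, -0.2, 0], [0, 0, 0.1], [0, 0, 0.1], [0, 0, 0]], delta_rot=[[0, 0, 0], [0, 0, 0], [0, 0, 0], [0, 0, 0], [0, 0, 0], [0, 0, 0], [0, 0, 0]])

```text
time: 14.7
ee_pos: [0.5328, 0.1385, 0.1098]
eef_rot: [0.999, -0.035, -0.002, 0.001]
ft_force: [-0.3, -0.2, -2.1]
width: 0.0401
grip_force: 39.9
```

```bash
python3 go.py 0.5305 0.1395 0.032 -4; python3 - <<'E'
from bench import r
from h import *
t=[]
for n,(x0,y0,x1,y1) in(("scene",(320,100,440,220)),("top",(190,175,310,295))):
    c=r.camera(n); t.append(cv2.resize(cv2.convertScaleAbs(c["pixels"][y0:y1,x0:x1,::-1],alpha=1.8),(400,400),interpolation=cv2.INTER_CUBIC))
cv2.imwrite("pics/t6.png",np.hstack(t))
E
```

```text
shift before turn [-0.01  -0.005  0.389] after turn [-0.012 -0.004  0.389] turn [ 0.0004  0.0015 -0.0002] deg [ 0.1  0.3 -0. ]
t 14.7 tcp [0.5328 0.1385 0.1098] F [-0.3 -0.2 -2.1] w 0.0401 grip 39.9
```

View pics/t6.png

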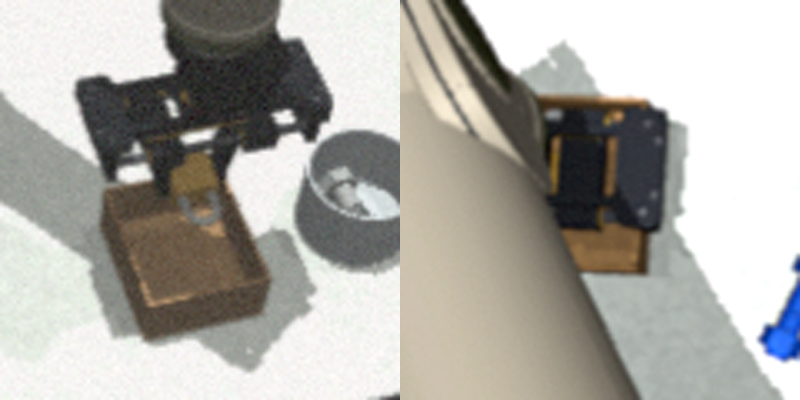

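The padlock is over the carton with its shackle pointing along the carton's length (scene crop at about (195,190)). Lowering and letting go.

Call:
play_rows(claw=[1, 1, 1, 1, 1, 1], delta_pos=[[-0.01, 0, 0.09], [0, 0, 0.09], [0, 0, 0.09], [0, 0, 0.09], [0, 0, 0.05], [0, 0, 0]], delta_rot=[[0, 0, 0], [0, 0, 0], [0, 0, 0], [0, 0, 0], [0, 0, 0], [0, 0, 0]])

```text
time: 15.4
ee_pos: [0.5325, 0.1387, 0.0302]
eef_rot: [0.999, -0.036, -0.0, 0.0]
ft_force: [-0.5, -0.5, -1.1]
width: 0.0398
grip_force: 39.9
```

Call:
play_rows(claw=[0.37, 0.37, 0.37, 0.37, 0.37, 0.37, 0.37], delta_pos=[[0, 0, 0], [0, 0, 0], [0, 0, 0], [0, 0, 0], [0, 0, 0], [0, 0, 0], [0, 0, 0]], delta_rot=[[0, 0, 0], [0, 0, 0], [0, 0, 0], [0, 0, 0], [0, 0, 0], [0, 0, 0], [0, 0, 0]])

```text
time: 16.1
ee_pos: [0.5327, 0.1391, 0.0306]
eef_rot: [0.999, -0.036, 0.0, 0.0]
ft_force: [0.7, -0.9, -0.4]
width: 0.0549
grip_force: 0.0
```

Call:
play_rows(claw=[0.37, 0.37, 0.37, 0.37, 0.37, 0.37, 0.37, 0.37], delta_pos=[[0, 0, -0.1], [0, 0, -0.15], [0, 0, -0.2], [0, 0, -0.2], [0, 0, -0.2], [0, 0.2, 0], [0, 0.2, 0], [0, 0.2, 0]], delta_rot=[[0, 0, 0], [0, 0, 0], [0, 0, 0], [0, 0, 0], [0, 0, 0], [0, 0, 0], [0, 0, 0], [0, 0, 0]])

```text
time: 16.9
ee_pos: [0.5239, 0.0182, 0.2009]
eef_rot: [0.999, -0.035, 0.0, 0.0]
ft_force: [0.8, -0.1, -0.7]
width: 0.0546
grip_force: 0.0
```

Call:
play_rows(claw=[0.37, 0.37, 0.37, 0.37, 0.37, 0.37], delta_pos=[[0, 0.2, 0], [0, 0.2, 0], [0, 0.2, 0], [0, 0.1, 0], [0, 0, 0], [0, 0, 0]], delta_rot=[[0, 0, 0], [0, 0, 0], [0, 0, 0], [0, 0, 0], [0, 0, 0], [0, 0, 0]])

```text
time: 17.5
ee_pos: [0.5142, -0.1199, 0.2005]
eef_rot: [0.999, -0.036, -0.0, -0.0]
ft_force: [0.6, -0.3, 0.2]
width: 0.0549
grip_force: 0.0
```

```bash
python3 - <<'E'
from bench import r
from h import *
t=[]
for n,(x0,y0,x1,y1) in(("scene",(340,100,500,280)),("top",(140,110,300,290))):
    c=r.camera(n); t.append(cv2.resize(cv2.convertScaleAbs(c["pixels"][y0:y1,x0:x1,::-1],alpha=1.6),(400,450),interpolation=cv2.INTER_CUBIC))
cv2.imwrite("pics/t7.png",np.hstack(t))
E
```

```text
(no output)
```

View pics/t7.png

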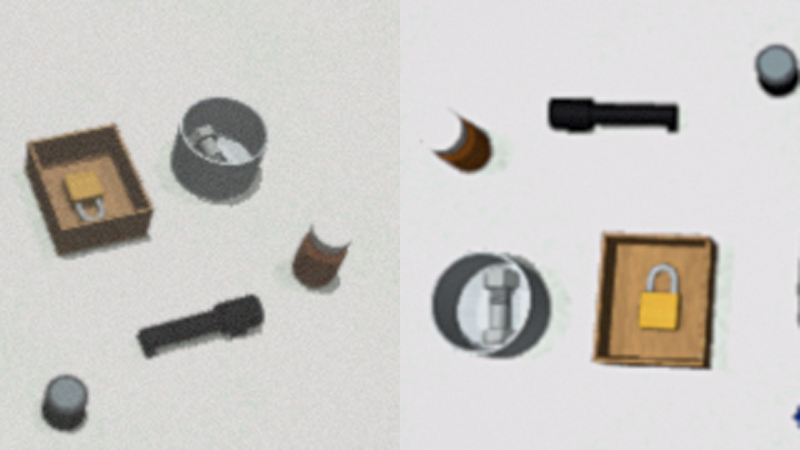

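The bolt is in the can (top crop (497,305)) and the padlock is in the carton (660,300). Both containers are upright in place, and the torch, jar and loupe haven't moved.

```bash
python3 -c "
from bench import r
print(r.close_job())"
```

```text
the job is handed in; nothing more can be done
None
```

The steel bolt is in the round can and the padlock is in the carton, in that order and each let go low; both containers stand upright in place, and the job was handed in at about 17.6 s.

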